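# Pin the index head on its mark

## Task

Turn the T-handle of the index head until the red line on its dial meets the fixed black pointer, then draw the long steel setting pin from its stand and lower it, nose first and without forcing it, through the bronze bush in the overhanging arm and on through the bush in the dial's ear, down to about its red band, so that the nose stands out below the ear but hangs clear of the base plate. Finish still holding the pin upright there (it has no head and would drop if let go), ready for a colleague to tighten the hub; leave the brass pin in the stand and the oil bottle, lighter and hex key alone.

Things in the scene. Friction and masses are not known exactly. Their poses are not given: they have to be found in the camera images.
- index_head: Fixed indexing fixture. Dark steel base plate 235 (x) x 130 (y) x 12 mm; origin under the dial axis, on the bench top, z up; the plate runs from x = -95 to +140 mm. A grey column 26 mm thick stands at its +x end (x 104 to 130 mm, 116 mm high) and carries a 33 mm wide arm back towards the dial, top at 113 mm, with the upper bush 70 mm from the dial axis along +x. A black pointer on a 62 mm high post, 55 to 80 mm from the axis along -x, marks the index position.
- index_dial (a joint): Angle of the dial about its vertical axis (rad), positive anticlockwise from above; 0 = red line at the pointer and the ear's bush straight below the upper bush. Turns freely from -0.35 to 1.6 and stays where it is left (friction 0.06 N m). It starts between 0.5 and 1.3. A pin nose that enters the ear's bush a few mm off centre pulls the dial into line.
- dial_handle (a point): Grip point of the black T-handle: on the dial axis, 106 mm above the bench, centre of a bar 60 mm long, 14 mm thick and 28 mm high (92 to 120 mm above the bench). Its x axis lies along the bar and, from the dial axis, points to the ear; the red line is opposite, towards -x. The dial's disc is 106 mm across, its top 62 mm above the bench.
- red_line (a point): Outer end of the red line on the dial's rim, 52 mm from the dial axis, 62 mm above the bench.
- upper_bush (a point): Centre of the bell mouth of the fixed upper bush, 116 mm above the bench: bronze, bore 14 mm, upright, mouth 22 mm across narrowing over 5 mm, 24 mm long (from 116 down to 92 mm).
- ear_bush (a point): Centre of the bell mouth of the bush in the dial's ear, 70 mm from the dial axis, 66 mm above the bench: bore 14 mm, upright, mouth 22 mm across, 20 mm long (from 66 down to 46 mm). The base plate's top is 12 mm above the bench, 34 mm below its lower end. It turns with the dial.
- setting_pin: Loose headless steel rod 150 mm long, 12 mm across, about 120 g, standing in one end hole of the pin stand. Origin at the centre of its nose (lower end), z along the rod to its knurled upper end. The nose tapers from 12 to 6 mm over the last 12 mm; a red band lies 85 to 90 mm from the nose, the knurling 110 to 148 mm. In the stand its nose is 10 mm and its top 160 mm above the bench. To be grasped near the top, so that the fingers stay above the red band.
- pin_nose (a point): The nose end of the setting pin, its origin.
- brass_pin: Loose brass pin 105 mm long, 12 mm across, in the other end hole of the stand; leave it there. Origin at its lower end.
- pin_stand: Fixed wooden block 46 (x) x 120 (y) x 60 mm, origin at the centre of its underside; three upright holes 13 mm wide and 50 mm deep at y = -40, 0 and +40 mm, the middle one empty.
- oil_bottle: Amber dropper bottle 33 x 34 x 102 mm, standing; origin under its centre. Leave alone.
- lighter: Burner lighter 22 x 160 x 17 mm with a red grip, lying flat. Leave alone.
- hex_key: L-shaped hex key 36 x 94 x 7 mm lying flat. Leave alone.

How it is judged:
By the outcome, as a careful person would: the job done as asked, in the order asked, and still so for the second after the job is handed in, while the arm keeps its last pose, push and grip.
It also fails if it takes over 61 s, if anything falls off the work surface, if the arm or the gripper's body presses on something with over 40 N, if the wrist force passes 120 N, or if a joint passes its speed limit or range.

## Robot

A 7-joint arm with a two-finger parallel gripper is mounted at the origin on a cart in front of the work surface, level with it; the furniture and walls round the work are solid. World frame = base frame: x ahead of the robot, y to its left, z up, the work surface at z = 0. Lengths are in m, angles in rad, forces in N, time in s.
With the tool pointing down it reaches from about 0.35 to 0.775 m from the base axis. Payload 3.1 kg.
Tool frame: the origin (TCP) lies where the fingers leave the gripper's body, on its centre line; the fingertips stand 73 mm ahead of it and the grasp point (between the pads) lies 54 mm ahead of it; z points along the fingers, x is the direction in which the jaws open and shut, and the axes are right-handed (so a half turn about z gives the same grasp; the last joint's range is limited). The gripper opens to 85 mm and grips with 20 to 120 N. Pads are 22 mm wide; open, the fingers measure 114 mm over their backs; the gripper's body (76 mm by 85 mm) begins 54 mm behind the grasp point. The pads swing forward as they close: fully open they stand 13 mm farther back than shut.
Start: joints at [1.098, 0.311, 0.014, 1.512, -0.004, 1.319, -0.027], TCP at [0.23, -0.5, 0.304] pointing down, gripper open.
Joint ranges: [-2.7, 2.7], [-0.3, 1.91], [-1.27, 1.3], [0.12, 2.57], [-1.44, 4.58], [0.2, 2.03], [-3.05, 3.05]. Speed limits (rad/s): [2.79, 2.79, 3.14, 3.14, 3.14, 3.14, 3.14].

## Interface

Orientations are given as a 3x3 rotation matrix whose columns are the frame's x, y, z axes.
In Python, from plant import get_state, cams, ticket gives the robot as it stands. The module is installed in compiled form; this text tells all that it offers.
- The arm moves only by the tool send_rows, never from a script. Its argument "plan" is a list of rows, each an object with "translation": the shift along the tool's x, y, z in mm, a list of three; "spin": the turn about the tool's z in rad. In form: [{"translation": [tx, ty, tz], "spin": spin}, ...]. A call has 1 to 12 rows; each row is the pose to reach, as a shift and turn from the pose commanded when the call began, along the tool's axes at that moment; what a row does not reach only later rows make up. A row lasts 1/8 s, in which the tool goes at most 62.5 mm and 10.7 degrees, less where a joint would pass 70% of its speed; a pose out of reach is approached as far as the arm can. A call with a gripper value outside its range is refused whole. "grip" is the finger opening in mm, from 0 to 85.4, set as the call begins (left out, the last holds). The fingers move at their own pace and stop on an object; "force" is the grip in N (left out, the last holds). Time passes only in rows, so rows that repeat a pose let the fingers close. It gives the time, the measured TCP pose, the force and the opening at its end, in the units of the state.
- get_state(): the state, without advancing time (a new reading comes with each control period).
- cams.read_camera(name): name is "scene" or "top"; returns a dict with "frame" (420x560x3 uint8, red, green, blue), "vfov" (degrees; the focal length in pixels is half the picture's height over the tangent of half this angle, whatever the lens; pixels are square), "cx", "cy" (the principal point, pixels), "position" and "rotation" of the camera in the world. Camera axes: x right, y down, z forward; pixel columns grow to the right and rows downward; lengths in m; the calibration is good to about 2 mm. A picture is of the moment at which its call begins. There is no depth.
- ticket.hand_in(): hands the job in, once; it reports no verdict.
The state is a dict: "time_s": time; "joint_pos": joint angles; "qd": joint speeds; "joint_efforts": joint torques, N m; "eef_pos": TCP position; "orientation": TCP orientation; "ft_force": force on the tool from outside, world axes, zero at the start; "wrist_torque": the same for the moment, N m; "finger_gap": finger opening in m.
Only numpy, scipy, OpenCV 4.12 (cv2) and the standard library are available. Lean on these libraries where they do the work, as an engineer would, in place of code of your own. Each camera call takes 0.05 s, during which the arm holds its last target. There are 200 camera calls.

## Working session

There is one attempt and no reset: what is moved stays moved. The work goes in short steps, Python scripts to look and compute and a tool call to move; the robot and the scene stay as the last step left them, time stands still between calls to the robot, and variables do not carry over. Pictures are saved under pics/ and viewed, about 8 in all and at most 12, crops included, and the job is handed in when it is done.

Besides the shell and the picture viewer there is one more tool, called after "Emit:" as name(argument=value, ...), one argument or row to a line, values as JSON. send_rows: Moves the arm, as the interface text tells. Its arguments: {"type":"object","properties":{"plan":{"type":"array","items":{"type":"object","properties":{"translation":{"type":"array","items":{"type":"number"}},"spin":{"type":"number"}}}},"grip":{"type":"number"},"force":{"type":"number"}},"required":["plan"]}

```bash
mkdir -p pics; cat > h.py <<'E'
import numpy as np, cv2
from plant import get_state, cams, ticket
def cam(n,save=None):
    c=cams.read_camera(n)
    c['f']=c['frame'].shape[0]/2/np.tan(np.radians(c['vfov'])/2)
    if save: cv2.imwrite('pics/'+save,c['frame'][:,:,::-1])
    return c
def ray(c,u,v):
    d=np.array([(u-c['cx'])/c['f'],(v-c['cy'])/c['f'],1.]); return np.array(c['rotation'])@d
def at_z(c,u,v,z):
    p=np.array(c['position']);d=ray(c,u,v); return p+d*(z-p[2])/d[2]
def proj(c,P):
    q=np.array(c['rotation']).T@(np.array(P)-np.array(c['position'])); return q[:2]/q[2]*c['f']+[c['cx'],c['cy']]
E
python3 - <<'E'
from h import *
import pickle
for n in ('top','scene'):
    c=cam(n,n+'0.png'); pickle.dump(c,open(n+'0.pkl','wb'))
    print(n,{k:np.round(v,4).tolist() for k,v in c.items() if k!='frame'})
s=get_state(); print(s)
E
```

```text
top {'vfov': 45.6961, 'cx': 284.8536, 'cy': 209.9991, 'position': [0.427, 0.0539, 1.2367], 'rotation': [[0.0126, -0.994, 0.109], [-0.9999, -0.0136, -0.0086], [0.0101, -0.1089, -0.994]], 'f': 498.3998}
scene {'vfov': 43.9176, 'cx': 282.2748, 'cy': 208.9543, 'position': [0.0879, 0.9057, 0.6664], 'rotation': [[-0.8892, -0.2178, 0.4025], [-0.4573, 0.4564, -0.7633], [-0.0175, -0.8627, -0.5054]], 'f': 520.8465}
{'time_s': 0.1, 'joint_pos': array([ 1.09825971,  0.31164368,  0.01397346,  1.51288538, -0.00445472,
        1.31922569, -0.02721141]), 'qd': array([ 0.00020637, -0.0040843 , -0.00106343, -0.003351  , -0.00054102,
       -0.00077175, -0.00091436]), 'joint_efforts': array([ 1.04932773e-03, -3.80854475e+01,  1.46786179e-01, -2.31242573e+01,
        1.22705387e-02,  8.05983116e-03,  2.67296355e-05]), 'eef_pos': array([ 0.22952821, -0.49926278,  0.30293517]), 'orientation': array([[ 4.17693813e-01, -9.08587385e-01, -9.17749808e-04],
       [-9.08585349e-01, -4.17694820e-01,  1.92370079e-03],
       [-2.13118961e-03,  3.03361102e-05, -9.99997729e-01]]), 'ft_force': array([-0.03700906,  0.36881613, -0.10417828]), 'wrist_torque': array([ 0.00501478, -0.04930327,  0.0221488 ]), 'finger_gap': 0.085191033803172}
```

View pics/top0.png

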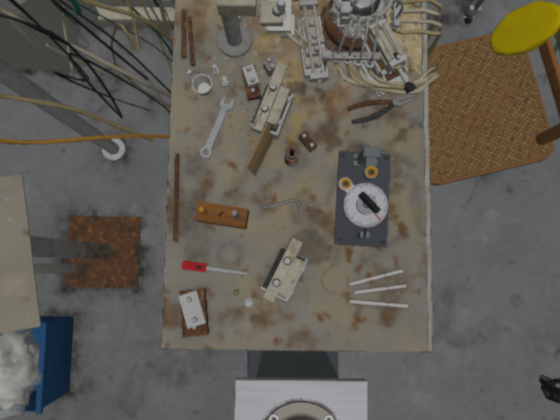

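View pics/scene0.png

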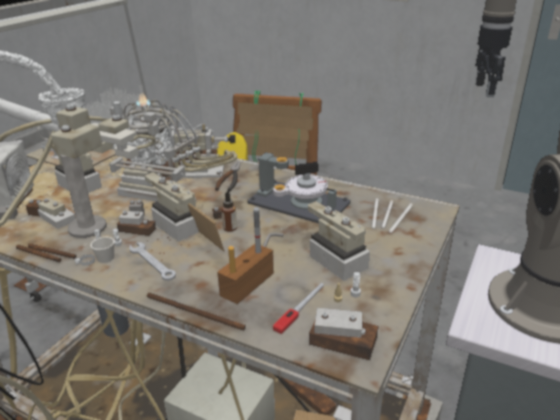

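```bash
python3 - <<'E'
import cv2,numpy as np
t=cv2.imread('pics/top0.png')
a=cv2.resize(t[142:252,325:400],None,fx=5,fy=5,interpolation=cv2.INTER_CUBIC)
b=cv2.resize(t[185:245,185:265],None,fx=5,fy=5,interpolation=cv2.INTER_CUBIC)
o=np.zeros((550,375+400,3),np.uint8);o[:,:375]=a;o[:300,375:]=b
cv2.imwrite('pics/c1.png',o)
s=cv2.imread('pics/scene0.png')
cv2.imwrite('pics/c2.png',cv2.resize(s[145:305,210:360],None,fx=3.7,fy=3.7,interpolation=cv2.INTER_CUBIC))
E
```

```text
(no output)
```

View pics/c1.png

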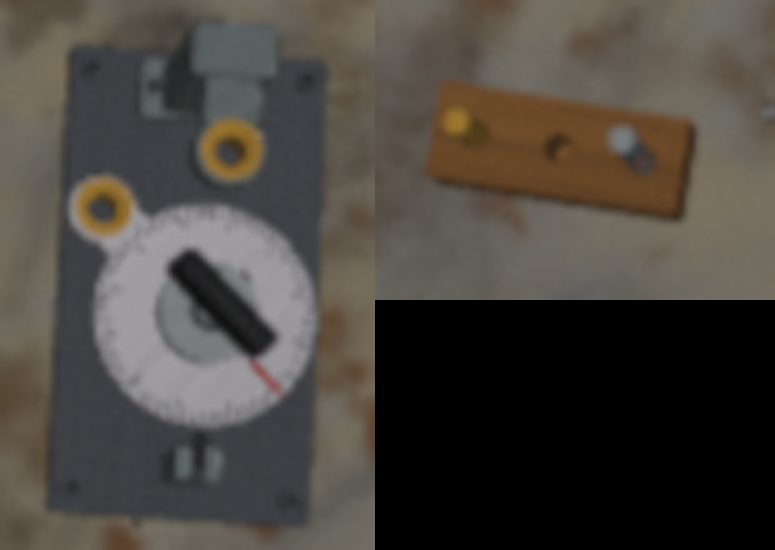

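View pics/c2.png

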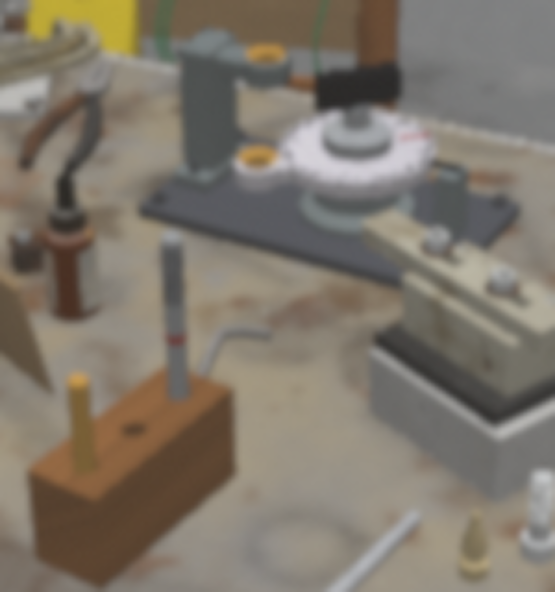

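```bash
cat > fit.py <<'E'
from h import *
import pickle
from scipy.optimize import least_squares
T=pickle.load(open('top0.pkl','rb'));S=pickle.load(open('scene0.pkl','rb'))
o=lambda u,v,ou,ov,k:np.array([ou+(u+.5)/k-.5,ov+(v+.5)/k-.5])
tp=lambda u,v:o(u,v,325,142,5); tb=lambda u,v:o(u-375,v,185,185,5); sp=lambda u,v:o(u,v,210,145,3.7)
R=lambda a:np.array([[np.cos(a),-np.sin(a)],[np.sin(a),np.cos(a)]])
def pts(p):
    x,y,yaw,th=p
    f=lambda r,z,a:np.r_[np.array([x,y])+R(yaw+a)@[r,0],z]
    return dict(dial=f(0,.062,0),up=f(.07,.116,0),ear=f(.07,.066,th),red=f(-.052,.062,th),hand=f(0,.120,th),
      c1=f(0,0,0)+[*(R(yaw)@[.14,.065]),.012],c2=f(0,0,0)+[*(R(yaw)@[.14,-.065]),.012],c3=f(0,0,0)+[*(R(yaw)@[-.095,.065]),.012],c4=f(0,0,0)+[*(R(yaw)@[-.095,-.065]),.012])
ot=dict(dial=tp(205,315),up=tp(231,150),ear=tp(104,208),red=tp(281,392),hand=tp(222,303),c1=tp(71,46),c2=tp(328,60),c3=tp(48,512),c4=tp(309,524))
os=dict(up=sp(265,54),ear=sp(258,158))
def res(p,wt=1,ws=1):
    q=pts(p); return np.concatenate([wt*(proj(T,q[k])-v) for k,v in ot.items()]+[ws*(proj(S,q[k])-v) for k,v in os.items()])
if __name__=='__main__':
  for ws in (0,1):
    r=least_squares(res,[.43,-.17,0,.8],kwargs=dict(ws=ws))
    print(ws,r.x); print(np.round(res(r.x).reshape(-1,2),1).tolist())
    print({k:np.round(v,4).tolist() for k,v in pts(r.x).items()})
  for n,c,p in (('T',T,tb(622,138)),('S',S,sp(173,234))): print(n,'pin top',at_z(c,*p,.16))
  for n,c,p in (('T',T,tb(457,122)),('S',S,sp(78,381))): print(n,'brass top',at_z(c,*p,.115))
  print('hole',at_z(T,*tb(561,149),.06))
  for q in ((442,82),(693,123),(683,217),(430,178)): print(at_z(T,*tb(*q),.06))
E
python3 fit.py
```

```text
0 [ 0.57104406 -0.14765646 -0.04670756  0.81871847]
[[-0.2, 0.1], [-0.1, -0.0], [-0.3, 0.1], [-0.0, 0.5], [0.8, -0.5], [-0.3, -0.6], [-0.0, -0.2], [-0.3, -0.1], [0.3, 0.7], [1.4, -1.2], [1.1, -1.3]]
{'dial': [0.571, -0.1477, 0.062], 'up': [0.641, -0.1509, 0.116], 'ear': [0.6212, -0.0988, 0.066], 'red': [0.5338, -0.1839, 0.062], 'hand': [0.571, -0.1477, 0.12], 'c1': [0.7139, -0.0893, 0.012], 'c2': [0.7079, -0.2191, 0.012], 'c3': [0.4792, -0.0783, 0.012], 'c4': [0.4731, -0.2081, 0.012]}
1 [ 0.57142015 -0.14719602 -0.04550337  0.82281956]
[[-0.4, -0.0], [-0.3, -0.2], [-0.6, 0.1], [-0.1, 0.3], [0.6, -0.7], [-0.6, -0.7], [-0.3, -0.4], [-0.4, -0.2], [0.2, 0.5], [1.2, -1.1], [1.0, -1.2]]
{'dial': [0.5714, -0.1472, 0.062], 'up': [0.6413, -0.1504, 0.116], 'ear': [0.6213, -0.0981, 0.066], 'red': [0.5344, -0.1837, 0.062], 'hand': [0.5714, -0.1472, 0.12], 'c1': [0.7142, -0.0886, 0.012], 'c2': [0.7083, -0.2185, 0.012], 'c3': [0.4795, -0.0779, 0.012], 'c4': [0.4736, -0.2078, 0.012]}
T pin top [0.53876214 0.15487811 0.16      ]
S pin top [0.53826789 0.15873706 0.16      ]
T brass top [0.54968759 0.23379457 0.115     ]
S brass top [0.54862211 0.24112725 0.115     ]
hole [0.54350425 0.19300936 0.06      ]
[0.57472105 0.25031814 0.06      ]
[0.55675764 0.13075041 0.06      ]
[0.51198557 0.13455409 0.06      ]
[0.52887722 0.2545421  0.06      ]
```

Emit:
send_rows(
  plan=[
    {"translation": [-10, -25, 5], "spin": -0.03},
    {"translation": [-28, -70, 12], "spin": -0.07},
    {"translation": [-50, -125, 20], "spin": -0.12},
    {"translation": [-70, -180, 30], "spin": -0.17},
    {"translation": [-92, -235, 40], "spin": -0.22},
    {"translation": [-113, -290, 50], "spin": -0.26},
    {"translation": [-135, -345, 60], "spin": -0.3},
    {"translation": [-155, -395, 69], "spin": -0.33},
    {"translation": [-170, -437, 76], "spin": -0.345},
    {"translation": [-178, -457, 79], "spin": -0.345},
    {"translation": [-178, -457, 79], "spin": -0.345},
    {"translation": [-178, -457, 79], "spin": -0.345},
  ],
  grip=55,
  force=40,
)

```text
time_s: 1.6
eef_pos: [0.5694, -0.1494, 0.225]
orientation: [[0.698, -0.716, -0.001], [-0.716, -0.698, -0.002], [0.001, 0.002, -1.0]]
ft_force: [0.8, 0.1, -0.5]
finger_gap: 0.055
```

```bash
cat >> h.py <<'E'
def go(target,ang,s=None):
    s=s or get_state(); M=np.array(s['orientation']); d=np.array(target)-s['eef_pos']
    a=np.arctan2(M[1,0],M[0,0]); sp=-((ang-a+np.pi/2)%np.pi-np.pi/2)
    print('t',round(s['time_s'],2),'eef',np.round(s['eef_pos'],4),'ang',round(a,3),'tilt',np.round(M[:2,2],4),'F',np.round(s['ft_force'],1),'M',np.round(s['wrist_torque'],2),'gap',round(s['finger_gap'],4),'q',np.round(s['joint_pos'],2))
    print(' shift mm',np.round(M.T@d*1e3,1),'spin',round(sp,3))
E
python3 - <<'E'
from h import *
go([.5712,-.1475,.161],.775-np.pi/2)
cam('top','top1.png')
t=cv2.imread('pics/top1.png')
cv2.imwrite('pics/c3.png',cv2.resize(t[142:252,325:400],None,fx=5,fy=5,interpolation=cv2.INTER_CUBIC))
E
```

```text
t 1.6 eef [ 0.5694 -0.1494  0.225 ] ang -0.798 tilt [-0.0012 -0.002 ] F [ 0.8  0.1 -0.5] M [-0.07  0.01 -0.02] gap 0.055 q [ 0.42  0.46 -0.27  1.51  0.13  1.19 -0.67]
 shift mm [-0.2 -2.8 64. ] spin -0.002
```

Emit:
send_rows(
  plan=[
    {"translation": [0, -3, 8], "spin": 0},
    {"translation": [0, -3, 22], "spin": 0},
    {"translation": [0, -3, 36], "spin": 0},
    {"translation": [0, -3, 48], "spin": 0},
    {"translation": [0, -3, 57], "spin": 0},
    {"translation": [0, -3, 62], "spin": 0},
    {"translation": [0, -3, 62], "spin": 0},
  ],
)

```text
time_s: 2.52
eef_pos: [0.5727, -0.145, 0.1626]
orientation: [[0.7, -0.714, -0.0], [-0.714, -0.7, 0.0], [-0.0, 0.0, -1.0]]
ft_force: [-0.2, -0.3, -0.1]
finger_gap: 0.0547
```

Emit:
send_rows(
  plan=[
    {"translation": [0, 0, 0], "spin": 0},
    {"translation": [0, 0, 0], "spin": 0},
    {"translation": [0, 0, 0], "spin": 0},
    {"translation": [0, 0, 0], "spin": 0},
    {"translation": [0, 0, 0], "spin": 0},
    {"translation": [0, 0, 0], "spin": 0},
  ],
  grip=0,
  force=30,
)

```text
time_s: 3.28
eef_pos: [0.5729, -0.1449, 0.1635]
orientation: [[0.7, -0.714, 0.001], [-0.714, -0.7, -0.0], [0.001, -0.0, -1.0]]
ft_force: [-2.2, 1.2, 5.9]
finger_gap: 0.0153
```

```bash
python3 - <<'E'
from h import *
go([.5712,-.1475,.163],-.046-np.pi/2)
E
```

```text
t 3.27 eef [ 0.5729 -0.1449  0.1635] ang -0.795 tilt [ 0.0006 -0.0001] F [-2.2  1.2  5.9] M [0.22 0.37 0.05] gap 0.0153 q [ 0.41  0.52 -0.27  1.58  0.15  1.06 -0.7 ]
 shift mm [0.6 3.  0.5] spin 0.822
```

Emit:
send_rows(
  plan=[
    {"translation": [0.2, 0, 0], "spin": 0.06},
    {"translation": [0.5, 0, 0], "spin": 0.16},
    {"translation": [0.8, 0.1, 0], "spin": 0.27},
    {"translation": [1.1, 0.2, 0], "spin": 0.38},
    {"translation": [1.4, 0.4, 0], "spin": 0.49},
    {"translation": [1.7, 0.5, 0], "spin": 0.6},
    {"translation": [2.0, 0.7, 0], "spin": 0.7},
    {"translation": [2.1, 0.9, 0], "spin": 0.78},
    {"translation": [2.2, 1, 0], "spin": 0.822},
    {"translation": [2.2, 1, 0], "spin": 0.822},
    {"translation": [2.2, 1, 0], "spin": 0.822},
    {"translation": [2.2, 1, 0], "spin": 0.822},
  ],
)

```text
time_s: 4.78
eef_pos: [0.5738, -0.1473, 0.1635]
orientation: [[-0.046, -0.999, 0.001], [-0.999, 0.046, -0.0], [0.0, -0.001, -1.0]]
ft_force: [-1.5, 0.7, 4.5]
finger_gap: 0.0152
```

```bash
python3 - <<'E'
from h import *
go([.5712,-.1475,.163],-.046-np.pi/2)
E
```

```text
t 4.78 eef [ 0.5738 -0.1473  0.1635] ang -1.617 tilt [ 0.0007 -0.0002] F [-1.5  0.7  4.5] M [0.14 0.29 0.07] gap 0.0152 q [ 0.28  0.51 -0.08  1.58  0.05  1.05 -1.43]
 shift mm [0.4 2.6 0.5] spin 0.0
```

Emit:
send_rows(
  plan=[
    {"translation": [0, 0, 0], "spin": 0},
    {"translation": [0, 0, 0], "spin": 0},
    {"translation": [0, 0, -6], "spin": 0},
    {"translation": [0, 0, -22], "spin": 0},
    {"translation": [0, 0, -42], "spin": 0},
    {"translation": [0, 0, -65], "spin": 0},
    {"translation": [0, 0, -88], "spin": 0},
    {"translation": [0, 0, -103], "spin": 0},
    {"translation": [0, 0, -107], "spin": 0},
  ],
  grip=55,
)

```text
time_s: 5.9
eef_pos: [0.5742, -0.1474, 0.2716]
orientation: [[-0.046, -0.999, 0.003], [-0.999, 0.046, -0.001], [0.001, -0.003, -1.0]]
ft_force: [0.2, -0.2, -0.7]
finger_gap: 0.0551
```

Emit:
send_rows(
  plan=[
    {"translation": [-15, 2, 0], "spin": -0.08},
    {"translation": [-45, 7, 0], "spin": -0.24},
    {"translation": [-80, 13, 0], "spin": -0.41},
    {"translation": [-115, 19, 0], "spin": -0.58},
    {"translation": [-150, 25, 0], "spin": -0.75},
    {"translation": [-185, 31, 0], "spin": -0.92},
    {"translation": [-220, 37, 0], "spin": -1.09},
    {"translation": [-255, 43, 0], "spin": -1.26},
    {"translation": [-283, 47, 0], "spin": -1.42},
    {"translation": [-301, 50, 0], "spin": -1.57},
    {"translation": [-301, 50, 0], "spin": -1.57},
    {"translation": [-301, 50, 0], "spin": -1.57},
  ],
)

```text
time_s: 7.4
eef_pos: [0.5377, 0.1542, 0.2693]
orientation: [[0.999, -0.05, -0.001], [-0.05, -0.999, -0.002], [-0.001, 0.002, -1.0]]
ft_force: [-1.4, -0.5, 0.2]
finger_gap: 0.0553
```

```bash
python3 - <<'E'
from h import *
go([.5383,.156,.192],-.05)
cam('top','top2.png');c=cam('scene','scene2.png')
t=cv2.imread('pics/top2.png');s=cv2.imread('pics/scene2.png')
o=np.zeros((592,800,3),np.uint8)
o[:550,:375]=cv2.resize(t[142:252,325:400],None,fx=5,fy=5,interpolation=cv2.INTER_CUBIC)
u,v=proj(c,[.538,.156,.17]).astype(int);print(u,v)
o[:500,380:780]=cv2.resize(s[v-62:v+63,u-50:u+50],None,fx=4,fy=4,interpolation=cv2.INTER_CUBIC)
cv2.imwrite('pics/c4.png',o)
E
```

```text
t 7.4 eef [0.5377 0.1542 0.2693] ang -0.051 tilt [-0.0008 -0.0016] F [-1.4 -0.5  0.2] M [-0.04  0.02  0.02] gap 0.0553 q [ 0.05  0.39 -0.49  1.53  0.19  1.27 -0.52]
 shift mm [ 0.6 -2.  77.3] spin -0.001
256 202
```

View pics/c4.png

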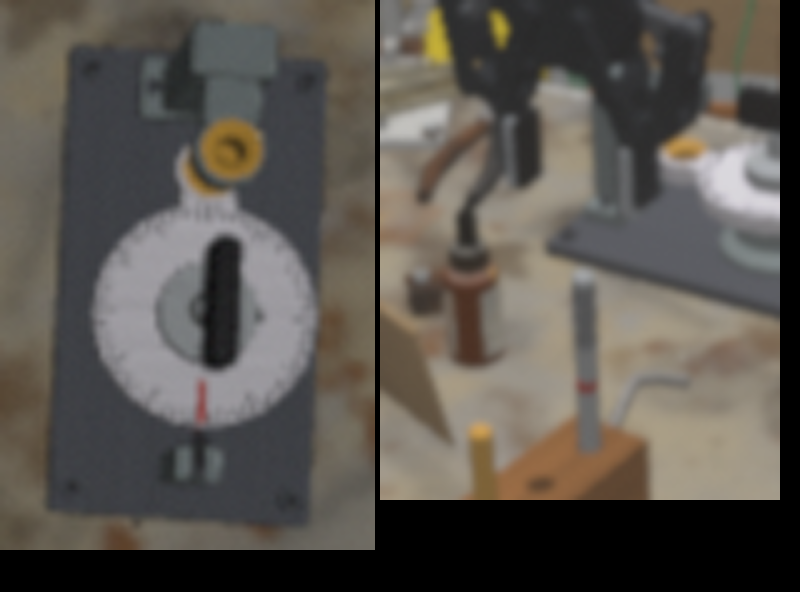

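Emit:
send_rows(
  plan=[
    {"translation": [0, -1, 8], "spin": 0},
    {"translation": [0, -1, 22], "spin": 0},
    {"translation": [0, -1, 38], "spin": 0},
    {"translation": [0, -1, 54], "spin": 0},
    {"translation": [0, -1, 67], "spin": 0},
    {"translation": [0, -1, 75], "spin": 0},
    {"translation": [0, -1, 76], "spin": 0},
    {"translation": [0, -1, 76], "spin": 0},
    {"translation": [0, -1, 76], "spin": 0},
  ],
)

```text
time_s: 8.62
eef_pos: [0.5379, 0.1569, 0.1945]
orientation: [[0.999, -0.047, 0.001], [-0.047, -0.999, 0.0], [0.001, -0.0, -1.0]]
ft_force: [-0.3, 0.9, 0.3]
finger_gap: 0.0549
```

```bash
python3 - <<'E'
from h import *
go([.5383,.156,.193],-.05)
t=cam('top','top3.png');c=cam('scene','scene3.png')
t=t['frame'][:,:,::-1];s=c['frame'][:,:,::-1]
o=np.zeros((500,800,3),np.uint8)
u,v=proj(c,[.538,.156,.15]).astype(int);print(u,v)
o[:,:400]=cv2.resize(s[v-62:v+63,u-50:u+50],None,fx=4,fy=4,interpolation=cv2.INTER_CUBIC)
o[:,405:]=cv2.resize(t[170:270,180:259],(395,500),interpolation=cv2.INTER_CUBIC)
cv2.imwrite('pics/c5.png',o)
E
```

```text
t 8.62 eef [0.5379 0.1569 0.1945] ang -0.047 tilt [0.0013 0.0004] F [-0.3  0.9  0.3] M [ 0.01 -0.01 -0.06] gap 0.0549 q [ 0.03  0.46 -0.48  1.63  0.23  1.11 -0.55]
 shift mm [0.4 0.9 1.5] spin 0.003
257 211
```

View pics/c5.png

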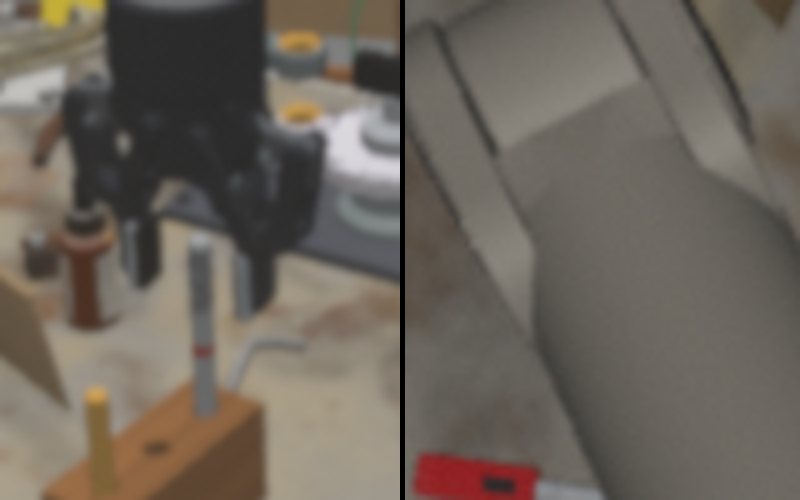

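Emit:
send_rows(
  plan=[
    {"translation": [0, 0, 0], "spin": 0},
    {"translation": [0, 0, 0], "spin": 0},
    {"translation": [0, 0, 0], "spin": 0},
    {"translation": [0, 0, 0], "spin": 0},
    {"translation": [0, 0, 0], "spin": 0},
    {"translation": [0, 0, 0], "spin": 0},
    {"translation": [0, 0, 0], "spin": 0},
  ],
  grip=0,
  force=50,
)

```text
time_s: 9.6
eef_pos: [0.5377, 0.1567, 0.194]
orientation: [[0.999, -0.047, 0.0], [-0.047, -0.999, 0.0], [0.0, -0.0, -1.0]]
ft_force: [0.3, -0.5, 1.9]
finger_gap: 0.0111
```

```bash
python3 - <<'E'
from h import *
go([.5383,.156,.193],-.05)
E
```

```text
t 9.6 eef [0.5377 0.1567 0.194 ] ang -0.047 tilt [0.0004 0.0001] F [ 0.3 -0.5  1.9] M [ 0.   -0.12  0.06] gap 0.0111 q [ 0.03  0.46 -0.48  1.63  0.23  1.11 -0.55]
 shift mm [0.6 0.7 1. ] spin 0.003
```

Emit:
send_rows(
  plan=[
    {"translation": [0, 0, -4], "spin": 0},
    {"translation": [0, 0, -14], "spin": 0},
    {"translation": [0, 0, -30], "spin": 0},
    {"translation": [0, 0, -48], "spin": 0},
    {"translation": [0, 0, -66], "spin": 0},
    {"translation": [0, 0, -84], "spin": 0},
    {"translation": [0, 0, -102], "spin": 0},
    {"translation": [0, 0, -117], "spin": 0},
    {"translation": [0, 0, -127], "spin": 0},
    {"translation": [0, 0, -130], "spin": 0},
    {"translation": [0, 0, -130], "spin": 0},
  ],
)

```text
time_s: 10.98
eef_pos: [0.5374, 0.1566, 0.3236]
orientation: [[0.999, -0.047, -0.001], [-0.047, -0.999, -0.0], [-0.001, 0.0, -1.0]]
ft_force: [0.3, -0.1, -1.4]
finger_gap: 0.0108
```

Emit:
send_rows(
  plan=[
    {"translation": [4, 10, 0], "spin": 0},
    {"translation": [13, 34, 0], "spin": 0},
    {"translation": [26, 66, 0], "spin": 0},
    {"translation": [39, 100, 0], "spin": 0},
    {"translation": [52, 134, 0], "spin": 0},
    {"translation": [65, 168, 0], "spin": 0},
    {"translation": [78, 202, 0], "spin": 0},
    {"translation": [91, 236, 0], "spin": 0},
    {"translation": [104, 268, 0], "spin": 0},
    {"translation": [113, 292, 0], "spin": 0},
    {"translation": [117, 302, 0], "spin": 0},
    {"translation": [117, 302, 0], "spin": 0},
  ],
)

```text
time_s: 12.48
eef_pos: [0.64, -0.1513, 0.3231]
orientation: [[0.999, -0.048, -0.001], [-0.048, -0.999, 0.0], [-0.001, -0.0, -1.0]]
ft_force: [1.0, 0.2, -1.5]
finger_gap: 0.0106
```

Emit:
send_rows(
  plan=[
    {"translation": [0, 0, 0], "spin": 0},
    {"translation": [0, 0, 0], "spin": 0},
    {"translation": [0, 0, 0], "spin": 0},
  ],
)

```text
time_s: 12.85
eef_pos: [0.6402, -0.1495, 0.3242]
orientation: [[0.999, -0.045, 0.0], [-0.045, -0.999, 0.0], [0.0, -0.0, -1.0]]
ft_force: [-0.9, 0.3, -0.9]
finger_gap: 0.0104
```

```bash
python3 - <<'E'
from h import *
go([.6406,-.1503,.31],-.05)
t=cam('top','top4.png');c=cam('scene','scene4.png')
s=c['frame'][:,:,::-1]
P=get_state()['eef_pos']; print('exp nose px',proj(c,P-[0,0,.184]),'top px',proj(c,P-[0,0,.034]),'bush px',proj(c,[.6406,-.1503,.116]))
u,v=proj(c,[.6406,-.1503,.17]).astype(int);print(u,v)
cv2.imwrite('pics/c6.png',cv2.resize(s[v-65:v+55,u-60:u+60],None,fx=5,fy=5,interpolation=cv2.INTER_CUBIC))
E
```

```text
t 12.85 eef [ 0.6402 -0.1495  0.3242] ang -0.045 tilt [0.0003 0.0001] F [-0.9  0.3 -0.9] M [-0.02 -0.    0.02] gap 0.0104 q [ 0.41  0.56 -0.38  1.12  0.2   1.49  0.03]
 shift mm [ 0.4  0.8 14.2] spin 0.005
exp nose px [282.59656579 149.39025198] top px [281.49704138  90.35756893] bush px [282.68792281 158.15475457]
282 138
```

View pics/c6.png

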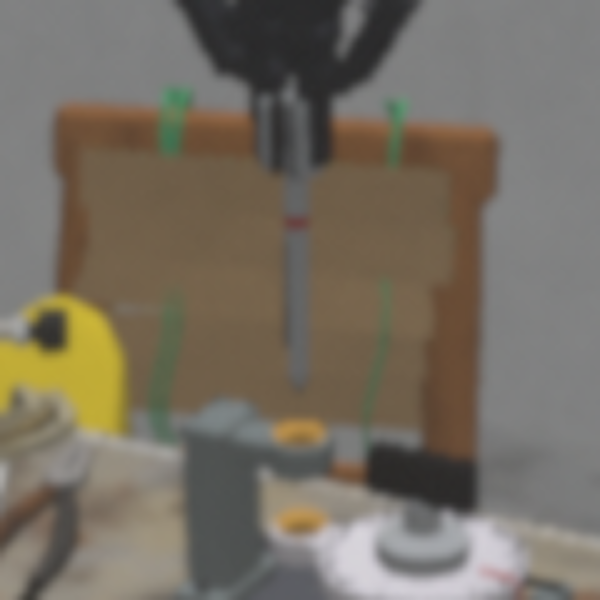

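Emit:
send_rows(
  plan=[
    {"translation": [0, 0.5, 4], "spin": 0},
    {"translation": [0, 0.5, 9], "spin": 0},
    {"translation": [0, 0.5, 14], "spin": 0},
    {"translation": [0, 0.5, 18], "spin": 0},
    {"translation": [0, 0.5, 22], "spin": 0},
    {"translation": [0, 0.5, 26], "spin": 0},
    {"translation": [0, 0.5, 29], "spin": 0},
    {"translation": [0, 0.5, 32], "spin": 0},
    {"translation": [0, 0.5, 32], "spin": 0},
  ],
)

```text
time_s: 14.08
eef_pos: [0.6401, -0.151, 0.2916]
orientation: [[0.999, -0.047, -0.001], [-0.047, -0.999, 0.0], [-0.001, 0.0, -1.0]]
ft_force: [-0.7, -0.0, -2.0]
finger_gap: 0.0106
```

Emit:
send_rows(
  plan=[
    {"translation": [0, 0, 2], "spin": 0},
    {"translation": [0, 0, 4], "spin": 0},
    {"translation": [0, 0, 7], "spin": 0},
    {"translation": [0, 0, 10], "spin": 0},
    {"translation": [0, 0, 10], "spin": 0},
  ],
)

```text
time_s: 14.7
eef_pos: [0.6401, -0.1509, 0.2815]
orientation: [[0.999, -0.047, -0.001], [-0.047, -0.999, 0.0], [-0.001, -0.0, -1.0]]
ft_force: [-0.6, 0.4, -1.8]
finger_gap: 0.0108
```

```bash
python3 - <<'E'
from h import *
go([.6406,-.1503,.213],-.05)
E
```

```text
t 14.7 eef [ 0.6401 -0.1509  0.2815] ang -0.047 tilt [-0.0005  0.0002] F [-0.6  0.4 -1.8] M [ 0.01 -0.01  0.04] gap 0.0108 q [ 0.42  0.58 -0.37  1.2   0.2   1.4   0.02]
 shift mm [ 0.5 -0.6 68.5] spin 0.003
```

Emit:
send_rows(
  plan=[
    {"translation": [0.2, 0, 3], "spin": 0},
    {"translation": [0.2, 0, 6], "spin": 0},
    {"translation": [0.2, 0, 9], "spin": 0},
    {"translation": [0.2, 0, 12], "spin": 0},
    {"translation": [0.2, 0, 15], "spin": 0},
    {"translation": [0.2, 0, 18], "spin": 0},
    {"translation": [0.2, 0, 20], "spin": 0},
    {"translation": [0.2, 0, 20], "spin": 0},
  ],
)

```text
time_s: 15.7
eef_pos: [0.6403, -0.151, 0.2617]
orientation: [[0.999, -0.047, -0.0], [-0.047, -0.999, 0.0], [-0.0, -0.0, -1.0]]
ft_force: [-0.2, -0.4, -1.5]
finger_gap: 0.0107
```

```bash
python3 - <<'E'
from h import *
go([.6406,-.1503,.213],-.05)
c=cam('scene','scene5.png')
s=c['frame'][:,:,::-1]
u,v=proj(c,[.6406,-.1503,.13]).astype(int)
cv2.imwrite('pics/c7.png',cv2.resize(s[v-60:v+60,u-60:u+60],None,fx=5,fy=5,interpolation=cv2.INTER_CUBIC))
E
```

```text
t 15.7 eef [ 0.6403 -0.151   0.2617] ang -0.047 tilt [-0.0004  0.0001] F [-0.2 -0.4 -1.5] M [ 0.05  0.03 -0.02] gap 0.0107 q [ 0.42  0.59 -0.37  1.23  0.21  1.36  0.02]
 shift mm [ 0.2 -0.7 48.7] spin 0.003
```

View pics/c7.png

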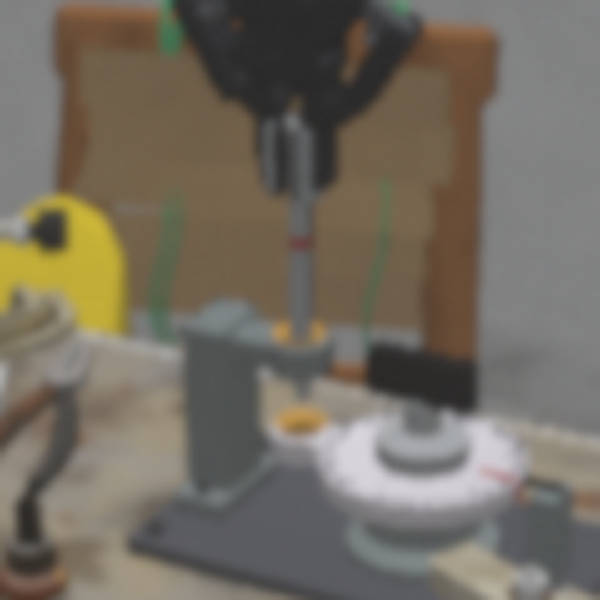

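Pin is through the upper bush: the nose shows at crop (303,395), right above the ear bush at (302,418), and the forces are near zero. I'll continue lowering slowly.

Emit:
send_rows(
  plan=[
    {"translation": [0, 0, 3], "spin": 0},
    {"translation": [0, 0, 6], "spin": 0},
    {"translation": [0, 0, 9], "spin": 0},
    {"translation": [0, 0, 12], "spin": 0},
    {"translation": [0, 0, 15], "spin": 0},
    {"translation": [0, 0, 18], "spin": 0},
    {"translation": [0, 0, 20], "spin": 0},
    {"translation": [0, 0, 20], "spin": 0},
  ],
)

```text
time_s: 16.75
eef_pos: [0.6403, -0.1509, 0.2416]
orientation: [[0.999, -0.047, -0.0], [-0.047, -0.999, 0.0], [-0.0, -0.0, -1.0]]
ft_force: [0.1, 0.2, -2.2]
finger_gap: 0.0105
```

Emit:
send_rows(
  plan=[
    {"translation": [0, 0, 3], "spin": 0},
    {"translation": [0, 0, 6], "spin": 0},
    {"translation": [0, 0, 9], "spin": 0},
    {"translation": [0, 0, 11], "spin": 0},
    {"translation": [0, 0, 11], "spin": 0},
  ],
)

```text
time_s: 17.38
eef_pos: [0.6403, -0.1509, 0.2305]
orientation: [[0.999, -0.047, -0.001], [-0.047, -0.999, 0.0], [-0.001, -0.0, -1.0]]
ft_force: [0.1, 0.3, -1.9]
finger_gap: 0.0106
```

```bash
python3 - <<'E'
from h import *
go([.6406,-.1503,.213],-.05)
E
```

```text
t 17.38 eef [ 0.6403 -0.1509  0.2305] ang -0.047 tilt [-0.0006  0.0002] F [ 0.1  0.3 -1.9] M [ 0.29 -0.04 -0.03] gap 0.0106 q [ 0.43  0.61 -0.37  1.28  0.21  1.29  0.01]
 shift mm [ 0.3 -0.6 17.5] spin 0.003
```

Emit:
send_rows(
  plan=[
    {"translation": [0, -0.2, 3], "spin": 0},
    {"translation": [0, -0.2, 6], "spin": 0},
    {"translation": [0, -0.2, 9], "spin": 0},
    {"translation": [0, -0.2, 12], "spin": 0},
    {"translation": [0, -0.2, 15], "spin": 0},
    {"translation": [0, -0.2, 17], "spin": 0},
    {"translation": [0, -0.2, 17], "spin": 0},
    {"translation": [0, -0.2, 17], "spin": 0},
  ],
)

```text
time_s: 18.38
eef_pos: [0.6403, -0.1507, 0.2136]
orientation: [[0.999, -0.047, -0.0], [-0.047, -0.999, 0.0], [-0.0, -0.0, -1.0]]
ft_force: [-1.4, 0.6, -1.7]
finger_gap: 0.011
```

```bash
python3 - <<'E'
from h import *
go([.6406,-.1503,.213],-.05)
t=cam('top','top6.png');c=cam('scene','scene6.png')
s=c['frame'][:,:,::-1];t=t['frame'][:,:,::-1]
u,v=proj(c,[.6406,-.1503,.08]).astype(int)
o=np.zeros((600,795,3),np.uint8)
o[:,:500]=cv2.resize(s[v-60:v+60,u-45:u+55],None,fx=5,fy=5,interpolation=cv2.INTER_CUBIC)
o[:,505:]=cv2.resize(t[135:255,335:393],(290,600),interpolation=cv2.INTER_CUBIC)
cv2.imwrite('pics/c8.png',o)
E
```

```text
t 18.38 eef [ 0.6403 -0.1507  0.2136] ang -0.047 tilt [-0.0005  0.0002] F [-1.4  0.6 -1.7] M [ 0.29 -0.03 -0.  ] gap 0.011 q [ 0.43  0.62 -0.37  1.31  0.22  1.26  0.01]
 shift mm [ 0.2 -0.5  0.6] spin 0.003
```

View pics/c8.png

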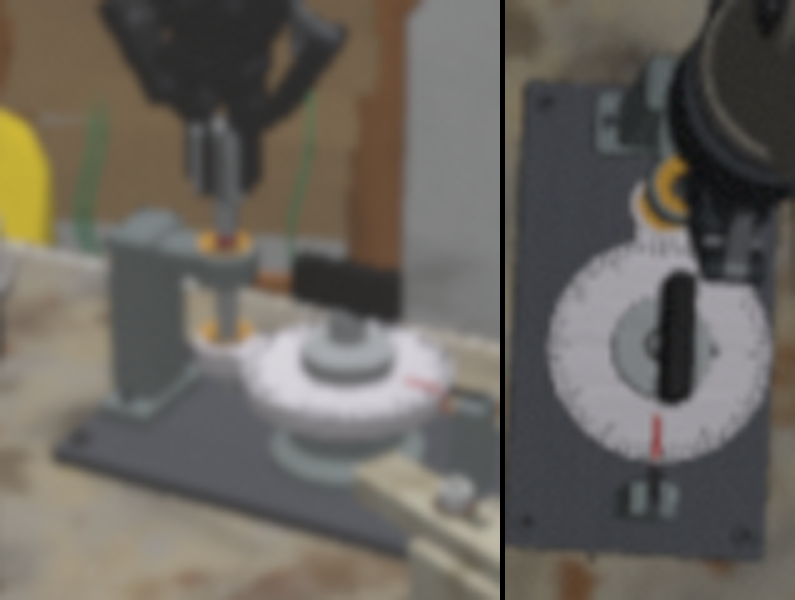

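```bash
python3 - <<'E'
from h import *
c=cam('scene'); s=c['frame'][:,:,::-1].copy()
s0=cv2.imread('pics/scene5.png')
b=np.array([.6406,-.1503,0]); u,v=proj(c,b+[0,0,.08]).astype(int); u-=45; v-=60
for z in (.178,.116,.066,.046,.0296,.012): print(z,np.round(proj(c,b+[0,0,z]),1),'c8 crop',np.round((proj(c,b+[0,0,z])-[u,v])*5))
q=proj(c,b+[0,0,.045]).astype(int)
f=lambda s:cv2.resize(cv2.convertScaleAbs(s[q[1]-22:q[1]+23,q[0]-20:q[0]+20],alpha=1.8),(390,440),interpolation=cv2.INTER_CUBIC)
cv2.imwrite('pics/c9.png',np.hstack([f(s0),f(s)]))
E
```

```text
0.178 [282.3 135.1] c8 crop [226. 120.]
0.116 [282.7 158.2] c8 crop [228. 236.]
0.066 [283. 176.] c8 crop [230. 325.]
0.046 [283.2 182.9] c8 crop [231. 360.]
0.0296 [283.3 188.5] c8 crop [231. 388.]
0.012 [283.4 194.5] c8 crop [232. 418.]
```

View pics/c9.png

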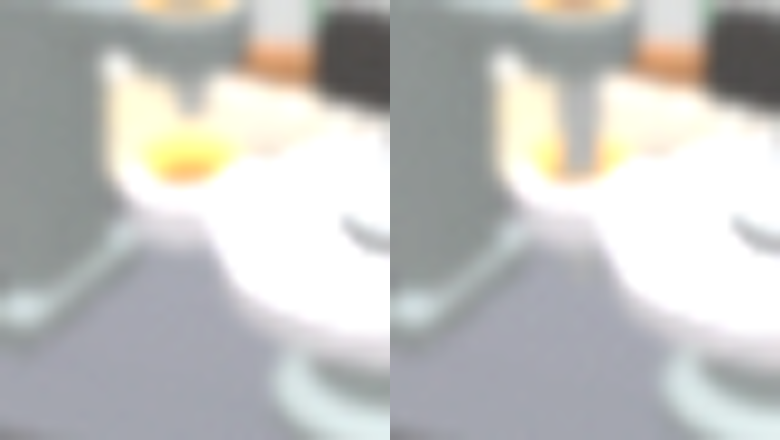

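```bash
python3 - <<'E'
from h import *
a=cv2.imread('pics/scene5.png').astype(int).sum(2);b=cv2.imread('pics/scene6.png').astype(int).sum(2)
print((b-a)[182:196,277:291])
go([.6403,-.1507,.2136],-.047)
E
```

```text
[[ 1  2 -1  0  0  2  0  0 -2  2  1  3  2  0]
 [ 1  0 -1  0  4  3  2  2  2  2  2  3  1  0]
 [ 0 -2  0  1  1  1  1  0  2  0  2  0  3  1]
 [-3  1  1  1  2  5  5  5  2  2  1  3  2  3]
 [ 0 -1  2  2  4  8  7  6  1  0  3  1  0  0]
 [ 3 -1  1  4  7 12  9  3  0  1  1  1  0  0]
 [ 0  0  0  1  3  8  3 -1  1  0  2  1  0  2]
 [ 0  0  0 -2  1  5  5  0  1  1  3  1  2  1]
 [ 1 -1  1  0  3  2  2 -1  1  0  2  1  0  2]
 [ 2  3  1  0  0  2 -1  0  0  2  3  1  1  3]
 [ 3  0 -2  2  0  1  3  2  2  0  0  0  1  1]
 [ 2  1  2 -2  2  0  2  1  0  0  1  3 -2  1]
 [ 1  0  0  1  3 -2  0  0  3  0  1  0  0  1]
 [ 3 -2  0  2  1 -2  0  0  1  0  1  1 -1  0]]
t 18.52 eef [ 0.6403 -0.1507  0.2138] ang -0.047 tilt [-0.0004  0.0002] F [ 0.1  1.1 -0.9] M [ 0.22 -0.01  0.02] gap 0.0107 q [ 0.43  0.62 -0.37  1.31  0.22  1.26  0.01]
 shift mm [-0.   0.   0.2] spin 0.0
```

The difference image shows the nose below the ear at rows 185–190, where it was expected. Handing in.

```bash
python3 -c "
from plant import ticket
print(ticket.hand_in())"
```

```text
the job is handed in; nothing more can be done
None
```

The job is done and handed in at about 18.5 s. I turned the dial by 0.82 rad so the red line meets the pointer. Then I drew the steel pin from the stand and lowered it through both bushes, and the arm is still holding it upright at about 50 N.

- **Dial:** the last top view shows the red line on the pointer.
- **Depth:** the red band sits at the upper bush mouth. From the arm pose, the nose is about 30 mm above the bench, so about 16 mm below the ear and 18 mm clear of the base plate.
- **Force:** the largest wrist force I read was about 6 N, while gripping the T-handle. It stayed near 2 N or less while inserting the pin. A small side moment of about 0.2–0.3 N m remains, probably light contact with a bush wall.
- **Weak check:** the nose below the ear has very low contrast against the plate. I confirmed it only from a faint before/after image difference (rows 185–190), which agrees with the expected row of about 190.
- **Camera disagreement:** the two cameras differed by about 4 mm in y on the pin's position before the grasp. The grasp and fit were not affected.

I did not grip or move the brass pin, oil bottle, lighter or hex key.

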